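# Release the rover's two drive brakes through the deck windows

### The job

The rover has to be rolled away, so release both of its drive brakes: reach down through each of the two yellow-edged windows in its deck and press the red brake lever inside fully down to its stop, left and right in either order. The yellow edging has only just been glued on, so touch neither it nor the grey deck plate, and leave the tools and other things on the deck and bench where they are. Only press with the fingertips, grasp nothing, and finish with the hand withdrawn above the deck or away from the rover, both levers staying down.

Things in the scene. Friction and masses are not known exactly. Their poses are not given: they have to be found in the camera images.
- rover: grey four-wheeled rover, fixed on a low service stand. Origin: on the work surface under the middle of the hull; x forwards (its rear faces the robot at yaw 0), y to its left, z up. Hull 400 long (x) x 300 wide (y), 472 wide over the wheel hubs, tyres 168 high; top of the deck 175 above the origin
- deck: the rover's flat grey deck plate (400 x 300 x 4) with the yellow window edging and what is bolted on its front part: lidar puck (44 high) at x 145, mushroom stop button (34 high) at x 155, y 105, aerial stub (40 high) at x 165, y -115. Same origin and axes as rover; its top is 175 above the origin
- window_left (a point): centre of the left window's opening (rover y +78, x -75), at the height of the top of its yellow edging. Clear opening 95 along the rover's x and 85 along its y; edging strips 6 wide, standing 3 above the deck top and reaching 7 below it. Axes as the rover's
- window_right (a point): the same for the right window (rover y -78)
- pad_left (a point): middle of the upper face of the left lever's red pad (34 along the lever, 28 wide, 9 thick), near the middle of the window seen from above. Lever up: about 24 below the window point; lever on its stop: about 45 below. The point moves with the pad; its y axis is always the rover's y
- pad_right (a point): the same for the right lever
- brake_left (a joint): angle (rad) of the left brake lever: 0 = fully up (brake on), 0.35 = fully down on its rigid stop (released). Its pin lies along the rover's y, 62 ahead (rover +x) of the pad's middle, so the pad swings almost straight down, about 22 in all. It stays at whatever angle it is left (friction): about 5 N down on the pad's middle moves it
- brake_right (a joint): the same for the right brake lever
- driver: loose screwdriver, orange handle, 150 long, 18 thick, lying on the deck ahead of the right window. Origin: middle of its length, underside; x along it towards the tip
- screw_tray: loose blue screw tray, 75 x 55 x 18, on the deck ahead of the left window. Origin: centre of its underside
- lipo: loose blue and yellow battery pack, 138 x 46 x 38, on the bench to the left. Origin: centre of its underside
- cleaner: white bottle, 60 across, 150 high, on the bench to the left. Origin: centre of its underside
- spare_wheel: spare black wheel lying flat, 162 across, 66 high, on the bench to the left. Origin: centre of its underside
- multimeter: yellow and black multimeter, 175 x 85 x 44, on the bench to the right. Origin: centre of its underside
- mug: blue mug, 82 across without its handle, 95 high, on the bench to the right. Origin: centre of its underside

How it is judged:
By the outcome, as a careful person would: the job done as asked, in the order asked, and still so for the second after the job is handed in, with the robot touching nothing.
It also fails if it takes over 45 s, if anything falls off the work surface, if the arm or the gripper's body presses on something with over 40 N, if the wrist force passes 120 N, or if a joint passes its speed limit or range.

### The arm

A 6-joint arm with a two-finger parallel gripper is mounted at the origin on the work surface. World frame = base frame: x ahead of the robot, y to its left, z up, the work surface at z = 0. Lengths are in m, angles in rad, forces in N, time in s.
With the tool pointing down it reaches from about 0.25 to 0.85 m from the base axis. Payload 12.5 kg.
Tool frame: the origin (TCP) lies at the very end of the fingers, on their centre line; the grasp point (between the pads) lies behind it (robot.hold_point_z is the z of the grasp point in the tool frame, in m); z points along the fingers, y is the line along which they close (so a half turn about z gives the same grasp; the last joint's range is limited). The gripper opens to 93 mm and grips with 3 to 60 N. Pads are 15 mm wide; open, the fingers measure 128 mm over their backs; the gripper's body (75 mm by 188 mm) begins 65 mm behind the grasp point.
Start: joints at [-1.39, 0.351, 1.652, -0, 1.139, -0.085], TCP at [0.144, -0.531, 0.219] pointing down, gripper open.
Joint ranges: [-2.75, 2.75], [-0.79, 2.1], [0.01, 2.65], [-1.57, 4.71], [0.07, 3.14], [-2.87, 2.87]. Speed limits (rad/s): [2.22, 2.22, 2.79, 3.14, 3.14, 3.14].

### API

Orientations are given as a unit quaternion [w, x, y, z].
In Python, from workcell import robot gives the robot as it stands.
- The arm moves only by the tool drive_tool, never from a script. Its argument "rows" is a list of rows, each a list of 7 numbers: the shift along the world's x, y, z in mm, then the turn, a rotation vector about the world's x, y, z in rad, then the opening, from 0 (shut) to 1 (fully open). In form: [[tx, ty, tz, rx, ry, rz, gripper], ...]. A call has 1 to 12 rows; each row shifts and turns the commanded pose from where the row before left it; what a row does not reach is not made up. A row lasts 1/8 s, in which the tool goes at most 62.5 mm and 10.7 degrees, less where a joint would pass 70% of its speed; a pose out of reach is approached as far as the arm can. A call is refused whole if a number of a shift passes 62.5 or a number of a turn 0.188, either way. A call with a gripper value outside its range is refused whole. The fingers move at their own pace and stop on an object; "grip_force" is the grip in N (left out, the last holds). Time passes only in rows, so rows that do not move let the fingers close. It gives the time, the measured TCP pose, the force, the opening and the grip force at its end, in the units of the state.
- robot.get_state(): the state, without advancing time (a new reading comes with each control period).
- robot.read_camera(name): name is "scene" or "top" or "wrist"; returns the picture (400x640x3 uint8, red, green, blue); there is no depth.
- robot.calibration(name): a dict with "K" (3x3 intrinsics, pixels), "k1" (the pictures are not rectified: a ray, as slopes to the right and down, at radius r is drawn at 1 + k1 r^2 times it, then the intrinsics apply), "R" (3x3) and "t" (3): a world point X has camera coordinates R X + t; the wrist camera has in their place "mount" (4x4, takes a point from camera to tool coordinates, whose origin is the TCP and whose axes are the flange's). Camera axes: x right, y down, z forward; pixel columns grow to the right and rows downward; lengths in m; the calibration is good to about 2 mm. A picture is of the moment at which its call begins: read the wrist's pose just before it. calibration takes no time and is no camera call.
- robot.finish_job(): hands the job in; it is judged then, once.
The state is a dict: "t": time; "joint_positions": joint angles; "qd": joint speeds; "joint_efforts": joint torques, N m; "tool_pos": TCP position; "tcp_rot": TCP orientation; "contact_force": force on the tool from outside, world axes, zero at the start; "ft_torque": the same for the moment, N m; "grip_width": finger opening in m; "gripper_force": force on a finger pad.
Only numpy, scipy, OpenCV 4.12 (cv2) and the standard library are available. Lean on these libraries where they do the work, as an engineer would, in place of code of your own. Each camera call takes 0.05 s, during which the arm holds its last target. There are 200 camera calls.

## Working session

There is one attempt and no reset: what is moved stays moved. The work goes in short steps, Python scripts to look and compute and a tool call to move; the robot and the scene stay as the last step left them, time stands still between calls to the robot, and variables do not carry over. Pictures are saved under pics/ and viewed, at most 10 in all, crops included, and the job is handed in when it is done.

Besides the shell and the picture viewer there is one more tool, called after "Request:" as name(argument=value, ...) on one line, values as JSON. drive_tool: Moves the arm, as the interface text tells. Its arguments: {"type":"object","properties":{"rows":{"type":"array","items":{"type":"array","items":{"type":"number"}}},"grip_force":{"type":"number"}},"required":["rows"]}

```bash
mkdir -p pics; python3 - <<'E'
from workcell import robot
import cv2
for n in("top","scene"):
    cv2.imwrite(f"pics/{n}0.png",robot.read_camera(n)[:,:,::-1]); print(n,robot.calibration(n))
print(robot.calibration("wrist"),robot.hold_point_z,robot.get_state())
E
```

```text
top {'K': array([[501.5958731 ,   0.        , 322.08506652],
       [  0.        , 501.5958731 , 192.4581031 ],
       [  0.        ,   0.        ,   1.        ]]), 'k1': 0.046047542490098674, 'R': array([[-0.00813009, -0.9999652 ,  0.00187307],
       [-0.99579942,  0.00792536, -0.09121785],
       [ 0.09119984, -0.00260681, -0.9958292 ]]), 't': array([0.01441302, 0.55716696, 1.61011532])}
scene {'K': array([[433.77726661,   0.        , 325.85729704],
       [  0.        , 433.77726661, 210.55376467],
       [  0.        ,   0.        ,   1.        ]]), 'k1': -0.025324161825020033, 'R': array([[ 0.22139921,  0.97514704, -0.00840452],
       [ 0.68902332, -0.16252438, -0.70628088],
       [-0.69009365,  0.15057912, -0.70788183]]), 't': array([-0.12941676, -0.28595401,  1.83374597])}
{'K': array([[281.1110698 ,   0.        , 320.16098825],
       [  0.        , 281.1110698 , 203.00306744],
       [  0.        ,   0.        ,   1.        ]]), 'k1': -0.05029653320029198, 'mount': array([[-5.13196887e-05, -9.56506144e-01, -2.91712177e-01,
         8.05324922e-02],
       [ 9.99999812e-01
[... 252 characters left out ...]
 'joint_positions': array([-1.38959698e+00,  3.51178937e-01,  1.65232686e+00, -3.43270377e-05,
        1.13912261e+00, -8.45992968e-02]), 'qd': array([ 0.0005979 , -0.00101013, -0.001466  , -0.00014401,  0.00121053,
        0.00077096]), 'joint_efforts': array([ 1.97805684e-04, -4.98028922e+01, -2.85705113e+01,  7.00309197e-02,
        2.39167880e-02, -5.49491051e-05]), 'tool_pos': array([ 0.14443605, -0.53038316,  0.21816977]), 'tcp_rot': array([-5.16519002e-04,  9.91180790e-01,  1.32515558e-01, -4.05708286e-05]), 'contact_force': array([-0.24741844, -0.05850547,  0.26550575]), 'ft_torque': array([0.00188766, 0.05342183, 0.01189291]), 'gripper_force': 0.0, 'grip_width': 0.09293799453928436}
```

View pics/top0.png

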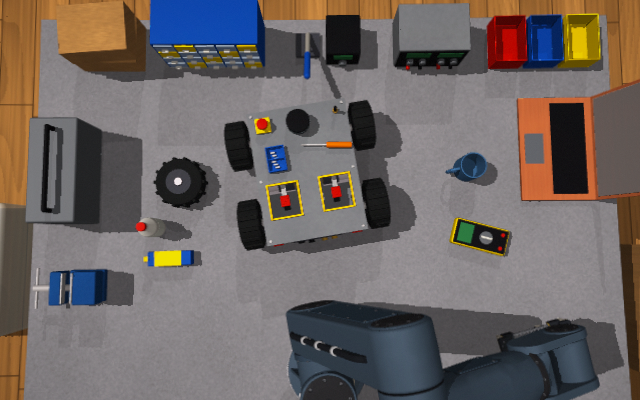

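View pics/scene0.png

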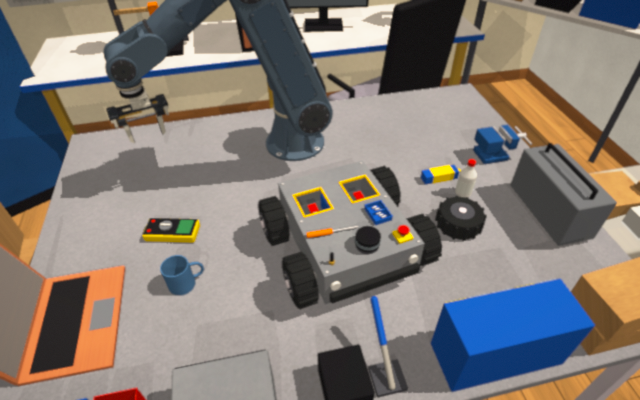

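The top picture shows the left window at about (285,200) and the right at (337,191), each with a red pad near its middle. The scene picture agrees: the rover is turned slightly, with the driver and tray ahead of the windows. Next I'll segment the yellow and red.

```bash
cat >h.py <<'E'
from workcell import robot
import cv2,numpy as np
from scipy.spatial.transform import Rotation as Ro
def cam(n):
    c=robot.calibration(n)
    if n=="wrist":
        s=robot.get_state();q=s["tcp_rot"];T=np.eye(4);T[:3,:3]=Ro.from_quat([q[1],q[2],q[3],q[0]]).as_matrix();T[:3,3]=s["tool_pos"]
        M=T@c["mount"];c["R"]=M[:3,:3].T;c["t"]=-c["R"]@M[:3,3]
    return c,robot.read_camera(n)
def back(c,px,z):
    u=cv2.undistortPoints(np.array(px,float).reshape(-1,1,2),c["K"],np.array([c["k1"],0,0,0,0])).reshape(-1,2)
    C=-c["R"].T@c["t"];d=np.c_[u,np.ones(len(u))]@c["R"]
    return C+d*((z-C[2])/d[:,2])[:,None]
def masks(im):
    h=cv2.cvtColor(im,cv2.COLOR_RGB2HSV)
    y=cv2.inRange(h,(20,130,90),(35,255,255));r=cv2.inRange(h,(0,150,70),(8,255,255))|cv2.inRange(h,(172,150,70),(180,255,255))
    return y,r
def analyse(c,im,boxes,zy=.178,zr=.154):
    y,r=masks(im);out=[]
    for x0,y0,x1,y1 in boxes:
        f=lambda m:np.argwhere(m[y0:y1,x0:x1])[:,::-1]+[x0,y0]
        P=back(c,f(y),zy)[:,:2];rect=cv2.minAreaRect((P*1000).astype(np.float32))
        R=f(r);R=back(c,R,zr)[:,:2]*1000
        print("win mm",np.round(rect[0],1),np.round(rect[1],1),round(rect[2],1),"red mean",R.mean(0).round(1),R.min(0).round(),R.max(0).round(),len(R))
        out.append(rect[0])
    d=np.array(out[0])-out[-1]
    print("sep",np.linalg.norm(d),"yaw deg",np.degrees(np.arctan2(-d[0],d[1])))
E
python3 - <<'E'
from h import *
c,im=cam("top"); analyse(c,im,[(262,176,306,222),(314,168,360,214)])
E
```

```text
win mm [522.6 122.3] [107.6  98.1] 9.5 red mean [522.  122.1] [506. 107.] [539. 137.] 106
win mm [547.9 -31.3] [107.8  98.1] 9.3 red mean [547.6 -30.9] [531. -47.] [565. -16.] 108
sep 155.69308602895845 yaw deg 9.346337960626581
```

The windows measure 107.7 x 98 (107 x 97 expected) and 155.7 apart (156 expected), with a yaw of about 9.35°. The measurement is consistent, so I'll go above the right window with the fingers shut.

Request:
drive_tool(rows=[[34,41.5,25,0,0,-0.009,0],[34,41.5,25,0,0,-0.009,0],[34,41.5,12,0,0,-0.009,0],[34,41.5,0,0,0,-0.009,0],[34,41.5,0,0,0,-0.009,0],[34,41.5,0,0,0,-0.009,0],[34,41.5,0,0,0,-0.009,0],[34,41.5,0,0,0,-0.009,0],[34,41.5,0,0,0,-0.009,0],[34,41.5,0,0,0,-0.009,0],[32,41.5,0,0,0,-0.009,0],[32,41.5,0,0,0,-0.004,0]])

```text
t: 1.65
tool_pos: [0.5493, -0.0311, 0.2805]
tcp_rot: [0.0, 0.997, 0.081, -0.0]
contact_force: [0.2, -0.3, 0.2]
grip_width: 0.0003
gripper_force: 0.0
```

Request:
drive_tool(rows=[[0,0,0,0,0,0,0],[0,0,0,0,0,0,0],[0,0,0,0,0,0,0]])

```text
t: 2.02
tool_pos: [0.548, -0.0336, 0.2807]
tcp_rot: [0.0, 0.997, 0.081, -0.0]
contact_force: [-0.7, -0.3, -0.0]
grip_width: 0.0004
gripper_force: 0.0
```

```bash
python3 - <<'E'
from h import *
c,im=cam("wrist");cv2.imwrite("pics/w1.png",im[:,:,::-1]);s=robot.get_state();print(s["tool_pos"],s["tcp_rot"],s["grip_width"],s["t"])
np.save("w1.npy",im);np.savez("w1c.npz",**{k:c[k] for k in("K","k1","R","t")})
E
```

```text
[ 0.54806076 -0.03359228  0.28081809] [5.11341508e-05 9.96743988e-01 8.06313546e-02 6.45984869e-05] 0.0005201641496343345 2.075
```

View pics/w1.png

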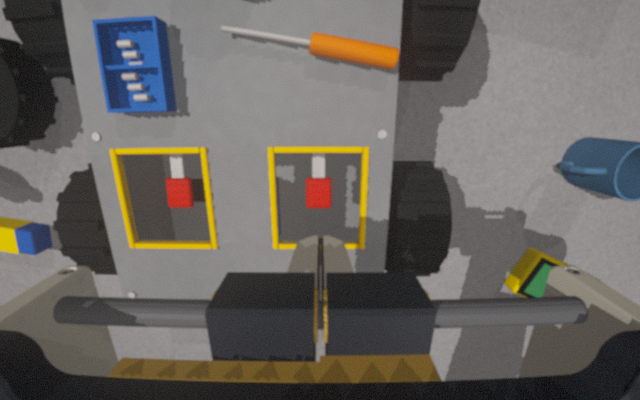

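The wrist picture shows the left window at about (165,199) with its pad at (180,193), and the right at (319,198) with its pad at (318,193). The shut fingertip sits at about (320,245).

```bash
python3 - <<'E'
from h import *
im=np.load("w1.npy");c=dict(np.load("w1c.npz"));c["k1"]=float(c["k1"])
analyse(c,im,[(100,140,222,254),(262,140,375,254)])
E
```

```text
win mm [523.7 121.7] [106.7  97.4] 9.3 red mean [526.  118.5] [508. 103.] [544. 134.] 739
win mm [549.  -32.1] [105.3  96.8] 9.2 red mean [550.2 -31.6] [533. -47.] [568. -17.] 731
sep 155.88888167955236 yaw deg 9.343724111512739
```

Request:
drive_tool(rows=[[1,2,-30,0,0,0,0],[0,0,-40,0,0,0,0],[0,0,-35,0,0,0,0],[0,0,-15,0,0,0,0],[0,0,0,0,0,0,0],[0,0,-5,0,0,0,0],[0,0,-5,0,0,0,0],[0,0,-5,0,0,0,0],[0,0,-5,0,0,0,0],[0,0,0,0,0,0,0]])

```text
t: 3.32
tool_pos: [0.5495, -0.0307, 0.1404]
tcp_rot: [-0.0, 0.997, 0.081, -0.0]
contact_force: [0.3, -0.5, 0.7]
grip_width: 0.0002
gripper_force: 0.0
```

Request:
drive_tool(rows=[[0,0,-2,0,0,0,0],[0,0,-2,0,0,0,0]])

```text
t: 3.58
tool_pos: [0.5497, -0.0306, 0.1369]
tcp_rot: [0.0, 0.997, 0.081, 0.0]
contact_force: [-2.7, 0.2, 5.5]
grip_width: 0.0003
gripper_force: 2.7
```

Request:
drive_tool(rows=[[0,0,-2,0,0,0,0],[0,0,0,0,0,0,0]])

```text
t: 3.82
tool_pos: [0.5498, -0.0306, 0.1348]
tcp_rot: [0.0, 0.997, 0.081, 0.0]
contact_force: [-0.4, 0.1, 3.0]
grip_width: 0.0007
gripper_force: 1.5
```

Request:
drive_tool(rows=[[0,0,-1.5,0,0,0,0],[0,0,0,0,0,0,0]])

```text
t: 4.08
tool_pos: [0.5499, -0.0306, 0.134]
tcp_rot: [0.0, 0.997, 0.081, 0.001]
contact_force: [-3.8, 0.6, 12.7]
grip_width: 0.0
gripper_force: 6.0
```

Request:
drive_tool(rows=[[0,0,-1.5,0,0,0,0],[0,0,0,0,0,0,0]])

```text
t: 4.32
tool_pos: [0.5501, -0.0306, 0.1336]
tcp_rot: [0.0, 0.997, 0.081, 0.001]
contact_force: [-7.1, 0.7, 23.9]
grip_width: 0.0001
gripper_force: 12.3
```

Right lever is on its stop: the force rises steeply at z 133.6. I'll press a touch more, withdraw and move above the left window.

Request:
drive_tool(rows=[[0,0,-1,0,0,0,0],[0,0,0,0,0,0,0],[0,0,15,0,0,0,0],[0,0,45,0,0,0,0],[0,0,50,0,0,0,0],[0,0,40,0,0,0,0],[-6.5,38,0,0,0,0,0],[-6.5,38,0,0,0,0,0],[-6.5,38,0,0,0,0,0],[-6,38,0,0,0,0,0],[0,0,0,0,0,0,0],[0,0,0,0,0,0,0]])

```text
t: 5.82
tool_pos: [0.524, 0.1209, 0.2805]
tcp_rot: [0.0, 0.997, 0.081, -0.0]
contact_force: [-0.4, 0.2, 0.0]
grip_width: 0.0004
gripper_force: 0.0
```

```bash
python3 - <<'E'
from h import *
c,im=cam("wrist");cv2.imwrite("pics/w2.png",im[:,:,::-1]);s=robot.get_state();print(s["tool_pos"],s["contact_force"])
E
```

```text
[0.5241533  0.12059832 0.28053773] [ 0.45293578  0.54015591 -1.03272938]
```

View pics/w2.png

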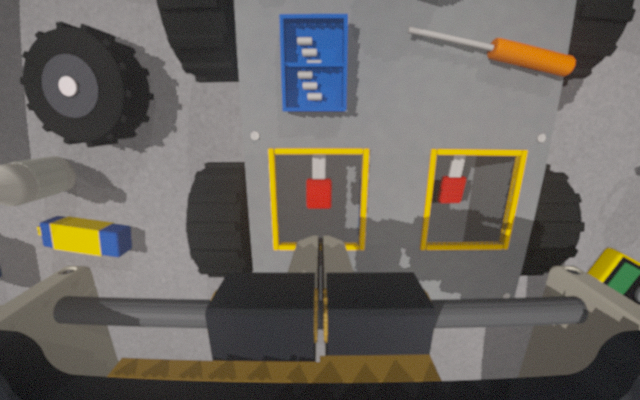

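The left window is centred in the same place, with its pad at (319,193). The right pad, at (452,190), is visibly lower than before. I'll press the left lever the same way.

Request:
drive_tool(rows=[[0,0,-30,0,0,0,0],[0,0,-40,0,0,0,0],[0,0,-35,0,0,0,0],[0,0,-15,0,0,0,0],[0,0,0,0,0,0,0],[0,0,-5,0,0,0,0],[0,0,-5,0,0,0,0],[0,0,-5,0,0,0,0],[0,0,-5,0,0,0,0],[0,0,-4,0,0,0,0],[0,0,-2,0,0,0,0],[0,0,0,0,0,0,0]])

```text
t: 7.38
tool_pos: [0.524, 0.1213, 0.1346]
tcp_rot: [0.0, 0.997, 0.081, -0.0]
contact_force: [-1.6, -0.4, 2.3]
grip_width: 0.0006
gripper_force: 1.2
```

Request:
drive_tool(rows=[[0,0,-2,0,0,0,0],[0,0,0,0,0,0,0]])

```text
t: 7.62
tool_pos: [0.5241, 0.1214, 0.1337]
tcp_rot: [0.0, 0.997, 0.081, 0.0]
contact_force: [-6.4, -2.4, 15.0]
grip_width: 0.0007
gripper_force: 8.0
```

Request:
drive_tool(rows=[[0,0,-1.5,0,0,0,0],[0,0,0,0,0,0,0]])

```text
t: 7.88
tool_pos: [0.5243, 0.1214, 0.1333]
tcp_rot: [0.0, 0.997, 0.081, 0.001]
contact_force: [-11.9, -3.0, 27.7]
grip_width: 0.0001
gripper_force: 14.7
```

Left lever is on its stop too, at the same height and stiffness. I'll withdraw, back off and check.

Request:
drive_tool(rows=[[0,0,-0.5,0,0,0,0],[0,0,0,0,0,0,0],[0,0,15,0,0,0,0],[0,0,45,0,0,0,0],[0,0,50,0,0,0,0],[0,0,40,0,0,0,0],[6.5,-38,0,0,0,0,0],[6.5,-38,0,0,0,0,0],[0,0,0,0,0,0,0],[0,0,0,0,0,0,0],[0,0,0,0,0,0,0]])

```text
t: 9.25
tool_pos: [0.5369, 0.0462, 0.2806]
tcp_rot: [-0.0, 0.997, 0.082, -0.0]
contact_force: [-0.2, 0.6, 0.0]
grip_width: 0.0005
gripper_force: 0.0
```

```bash
python3 - <<'E'
from h import *
c,im=cam("wrist");cv2.imwrite("pics/w3.png",im[:,:,::-1]);s=robot.get_state();print(s["tool_pos"],s["contact_force"])
y,r=masks(im)
n,l,st,ce=cv2.connectedComponentsWithStats(r)
for i in range(1,n):
    if st[i,4]>300:
        print(ce[i],st[i])
        for z in(.154,.133):print(z,back(c,[ce[i]],z)[0])
E
```

```text
[0.53689259 0.04615355 0.28059377] [ 0.50420515  0.13553684 -0.75623264]
[253.91103789 189.63261944] [241 176  27  27 607]
0.154 [0.53136663 0.11711831 0.154     ]
0.133 [0.5252722  0.12131359 0.133     ]
[387.09195402 190.19376026] [375 177  26  27 609]
0.154 [ 0.55422758 -0.02486874  0.154     ]
0.133 [ 0.54976825 -0.03082881  0.133     ]
```

View pics/w3.png

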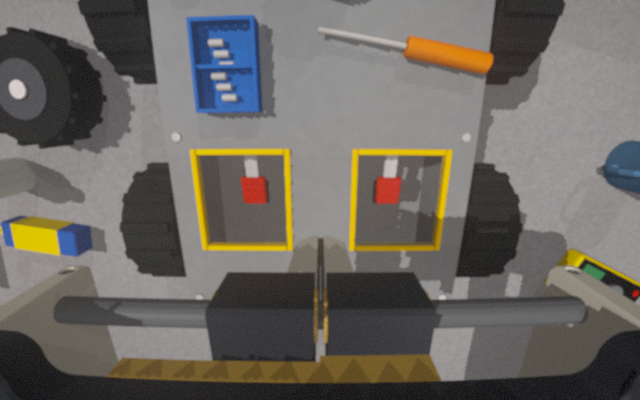

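Both pads, at (254,190) and (387,190), have equal size and symmetric position. At the down height z 0.133 they match the window centres, so both levers are down. The tray and driver have not moved.

```bash
python3 -c "
from workcell import robot
print(robot.finish_job())"
```

```text
the job is handed in; nothing more can be done
None
```

Both brake levers are pressed down to their stops, the hand is withdrawn above the deck, and the job is handed in; I saw no contact with the edging or deck plate, and the tray and driver stayed put.

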